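Feed the blue slide case to the microscope queue

TASK

Load the blue slide case on the little roller feeder: set it down gently, upright and lengthwise, on the rollers at the raised end between the yellow marks, let go and let it roll by itself down to the red stop. The slides inside are glass, so do not drop the case or push it down the lane, and leave the green and orange cases where they are.

Things in the scene. Friction and masses are not known exactly. Their poses are not given: they have to be found in the camera images.
- blue_case_mid (a point): The blue slide case: closed box, 92 long (its x) by 56 wide (y) by 50 mm high (z), about 0.15 kg, grey clasps, white label on top. Stands upright on the bench at any yaw; either end may lead. The point is its centre, 25 mm above its underside. Grip across the 56 mm width in its upper half (fingertips 10 mm or more above the underside) to clear the feeder's rails.
- feeder: Fixed lane of free grey rollers sloping down 8 deg along its +x; y across, z up. Origin: on the bench under the loading point, mid-lane; roller tops 85 mm above it (85 - 0.14 x), from x = -75 mm to the red stop's face at x = 250. Rails 84 mm apart (94 outside), tops 5 mm above the rollers, marked yellow for x = -46..46. Let go, a case rolls at once, about 1 s; it rests with its centre at x = 208.
- green_case_mid (a point): A closed plastic slide case just like the blue one but green, a bystander to be left where it stands. The point is its centre, 25 mm above the bench.
- orange_case_mid (a point): A closed plastic slide case just like the blue one but orange, a bystander to be left where it stands. The point is its centre, 25 mm above the bench.
Mind the look-alikes: they are no part of the job. Of the things that look like the part that bears blue_case_mid, the middle-sized one is meant.

How it is judged:
On the way:
1. the blue case stands on the rollers at the raised end, let go (y of blue_case_mid in the frame of feeder between -0.03 and 0.03 m and x of blue_case_mid in the frame of feeder between -0.06 and 0.1 m and z of blue_case_mid in the frame of feeder below 0.135 m and angle between blue_case_mid's own z axis and vertical below 0.35 rad and contact force between blue_case and feeder above 0.1 N and contact force between blue_case and the fingers below 0.1 N).
At the end, for the whole second after the job is handed in: The blue case rests on the rollers against the red stop (within 15 mm along the lane and 30 mm across it), upright within 17 degrees, lengthwise within 20 degrees, still and let go (y of blue_case_mid in the frame of feeder between -0.03 and 0.03 m and x of blue_case_mid in the frame of feeder between 0.19 and 0.225 m and z of blue_case_mid in the frame of feeder between 0.065 and 0.1 m and angle between blue_case_mid's own z axis and vertical below 0.3 rad and angle between the x axis of blue_case_mid and the x axis of feeder, either way round below 0.35 rad and linear speed of blue_case below 0.02 m/s and contact force between blue_case and the fingers below 0.1 N); the robot touches nothing.
It fails at once if the blue case was let go more than about 30 mm above the rollers (contact force between blue_case and the fingers below 0.05 N and z of blue_case_mid in the frame of feeder above 0.145 m and x of blue_case_mid in the frame of feeder between -0.12 and 0.27 m and y of blue_case_mid in the frame of feeder between -0.06 and 0.06 m).
It fails at once if the blue case was pushed or carried along the lower half of the lane (y of blue_case_mid in the frame of feeder between -0.03 and 0.03 m and contact force between blue_case and the fingers above 1 N and x of blue_case_mid in the frame of feeder between 0.12 and 0.25 m and z of blue_case_mid in the frame of feeder below 0.11 m).
It fails at once if the green case was disturbed (distance of green_case_mid from where it was at the start of the episode above 0.02 m).
It fails at once if the orange case was disturbed (distance of orange_case_mid from where it was at the start of the episode above 0.02 m).
It also fails if it takes over 40 s, if anything falls off the work surface, if the arm or the gripper's body presses on something with over 40 N, if the wrist force passes 120 N, or if a joint passes its speed limit or range.

ROBOT

A 6-joint arm with a two-finger parallel gripper is mounted at the origin on the work surface. World frame = base frame: x ahead of the robot, y to its left, z up, the work surface at z = 0. Lengths are in m, angles in rad, forces in N, time in s.
With the tool pointing down it reaches from about 0.275 to 1 m from the base axis. Payload 8.4 kg.
Tool frame: the origin (TCP) lies between the finger pads; the fingertips stand 11 mm ahead of it and the grasp point (between the pads) lies 8 mm behind it; z points along the fingers, y is the line along which they close (so a half turn about z gives the same grasp; the last joint's range is limited). The gripper opens to 85 mm and grips with 20 to 120 N. Pads are 22 mm wide; open, the fingers measure 114 mm over their backs; the gripper's body (76 mm by 85 mm) begins 54 mm behind the grasp point. The pads swing forward as they close: fully open they stand 13 mm farther back than shut.
Start: joints at [-1.252, 0.353, 1.633, -0, 1.155, -0.002], TCP at [0.197, -0.593, 0.242] pointing down, gripper open.
Joint ranges: [-2.63, 2.63], [-0.92, 2.1], [0.06, 2.66], [-1.3, 4.44], [0, 2.69], [-3.02, 3.02]. Speed limits (rad/s): [2.22, 2.22, 2.79, 3.14, 3.14, 3.14].

INTERFACE

Orientations are given as a rotation vector (axis times angle).
In Python, from bench import robot gives the robot as it stands.
- The arm moves only by the tool arm_command, never from a script. Its argument "moves" is a list of rows, each a list of 5 numbers: the shift along the tool's x, y, z in mm, then the turn about the tool's z in degrees, then the closure, from -1 (fully open) to 1 (shut). In form: [[x, y, z, spin, hand], ...]. A call has exactly 8 rows; each row is the pose to reach, as a shift and turn from the pose commanded when the call began, along the tool's axes at that moment; what a row does not reach only later rows make up. A row lasts 1/10 s, in which the tool goes at most 50 mm and 8.59 degrees, less where a joint would pass 70% of its speed; a pose out of reach is approached as far as the arm can. A call with a gripper value outside its range is refused whole. The fingers move at their own pace and stop on an object; "force" is the grip in N (left out, the last holds). Time passes only in rows, so rows that repeat a pose let the fingers close, or fill a call up. It gives the time, the measured TCP pose, the force, the opening and the grip force at its end, in the units of the state.
- robot.get_obs(): the state, without advancing time (a new reading comes with each control period).
- robot.snapshot(name): name is "scene" or "side" or "wrist"; returns the picture (480x640x3 uint8, red, green, blue); there is no depth.
- robot.camera_info(name): a dict with "camera_matrix" (3x3 intrinsics, pixels), "rvec" (rotation vector, rad) and "tvec" (3), from world to camera coordinates, as OpenCV has them. Camera axes: x right, y down, z forward; pixel columns grow to the right and rows downward; lengths in m; the calibration is good to about 2 mm. The wrist camera is an equidistant fisheye: a pixel r from the principal point sees the ray r / f radians off the axis. A picture is of the moment at which its call begins: read the wrist's pose just before it. camera_info takes no time and is no camera call; for the wrist camera it gives the pose at the moment of the call.
- robot.close_job(): hands the job in; it is judged then, once.
The state is a dict: "clock": time; "qpos": joint angles; "dq": joint speeds; "joint_torque": joint torques, N m; "ee_pos": TCP position; "ee_rot": TCP orientation; "ft_force": force on the tool from outside, world axes, zero at the start; "moment": the same for the moment, N m; "width": finger opening in m; "grip_force": force on a finger pad.
Only numpy, scipy, OpenCV 4.12 (cv2) and the standard library are available. Lean on these libraries where they do the work, as an engineer would, in place of code of your own. Each camera call takes 0.05 s, during which the arm holds its last target. There are 200 camera calls.

## Working session

There is one attempt and no reset: what is moved stays moved. The work goes in short steps, Python scripts to look and compute and a tool call to move; the robot and the scene stay as the last step left them, time stands still between calls to the robot, and variables do not carry over. Pictures are saved under pics/ and viewed, at most 10 in all, crops included, and the job is handed in when it is done.

Besides the shell and the picture viewer there is one more tool, called after ">>>" as name(argument=value, ...) on one line, values as JSON. arm_command: Moves the arm, as the interface text tells. Its arguments: {"type":"object","properties":{"moves":{"type":"array","items":{"type":"array","items":{"type":"number"}}},"force":{"type":"number"}},"required":["moves"]}

```bash
mkdir -p pics; ls; cat > h.py <<'E'
import numpy as np,cv2
from bench import robot
def cam(n):
    i=robot.camera_info(n);return np.array(i["camera_matrix"],float),cv2.Rodrigues(np.array(i["rvec"],float))[0],np.array(i["tvec"],float).ravel()
def ray(n,px,c=None):
    K,R,t=c or cam(n);px=np.asarray(px,float).reshape(-1,2)
    d=np.c_[(px-K[:2,2])/[K[0,0],K[1,1]],np.ones(len(px))]
    if n=="wrist":
        a=d[:,:2];r=np.linalg.norm(a,axis=1)+1e-9;d=np.c_[a*(np.sin(r)/r)[:,None],np.cos(r)]
    return -R.T@t,d@R
def plane(n,px,z,c=None):
    o,d=ray(n,px,c);return o+d*((z-o[2])/d[:,2])[:,None]
def proj(n,P):
    K,R,t=cam(n);p=np.asarray(P,float).reshape(-1,3)@R.T+t
    return p[:,:2]/p[:,2:]*[K[0,0],K[1,1]]+K[:2,2]
E
python3 - <<'E'
from h import *
for n in("scene","side"):
    im=robot.snapshot(n);cv2.imwrite(f"pics/{n}0.png",im[:,:,::-1]);np.save(f"{n}0.npy",im)
    print(n,ray(n,[[320,240]]))
print(robot.get_obs()["ee_rot"])
E
```

```text
pics
scene (array([ 0.97015259, -0.43701317,  0.71642258]), array([[-0.4926979 ,  0.41162183, -0.76680698]]))
side (array([ 0.30098165, -0.6823114 ,  0.40122788]), array([[ 0.27838611,  0.84034929, -0.46544634]]))
[-3.10001631e+00 -5.01546786e-01  2.93962295e-04]
```

View pics/scene0.png

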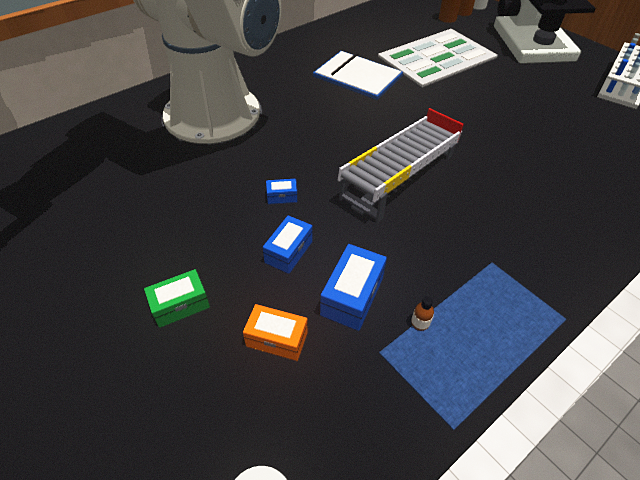

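View pics/side0.png

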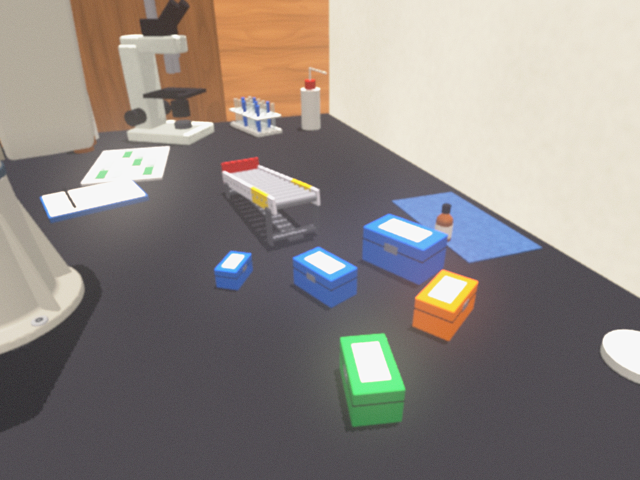

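The scene picture shows these blue look-alikes: small at (282,190), middle at (289,242), large at (354,285). The blue mat at (470,340) is flat. Green is at (177,297), orange at (276,330) and the feeder runs from (365,180) to the red stop at (445,120). By the description I choose the middle one, and I'll check it in a crop with measured sizes.

```bash
python3 - <<'E'
from h import *
im=np.load("scene0.npy");hsv=cv2.cvtColor(im,cv2.COLOR_RGB2HSV)
cv2.imwrite("pics/crop1.png",cv2.resize(im[100:330,255:475,::-1],None,fx=2.5,fy=2.5,interpolation=cv2.INTER_CUBIC))
def comps(m,n,mina=40):
    k,l,s,c=cv2.connectedComponentsWithStats(m.astype(np.uint8))
    return [(l==i) for i in range(1,k) if s[i,4]>=mina]
for n in("scene","side"):
    im=np.load(n+"0.npy");H,S,V=cv2.split(cv2.cvtColor(im,cv2.COLOR_RGB2HSV));c=cam(n)
    # white labels
    for m in comps((S<60)&(V>200),n):
        y,x=np.nonzero(m)
        if n=="scene" and not(150<x.mean()<400 and 170<y.mean()<350):continue
        if n=="side" and not(200<x.mean()<480 and 240<y.mean()<400):
            if not(200<x.mean()<480 and 220<y.mean()<400):continue
        for z in(.05,):
            P=plane(n,np.c_[x,y],z,c)[:,:2];r=cv2.minAreaRect((P*1000).astype(np.float32));print(n,"label",x.mean().round(),y.mean().round(),np.round(P.mean(0),4),np.round(r[0]),np.round(r[1]),round(r[2],1))
    for name,m0 in(("yellow",(H>20)&(H<35)&(S>150)&(V>100)),("red",((H<5)|(H>175))&(S>150)&(V>60))):
        for m in comps(m0,n):
            y,x=np.nonzero(m);cnt=np.c_[x,y].astype(np.int32)
            h=cv2.convexHull(cnt);q=cv2.approxPolyDP(h,3,True).reshape(-1,2)
            print(n,name,m.sum(),q.tolist())
E
```

```text
scene label 281.0 185.0 [ 0.3761 -0.0488] [376. -49.] [40. 22.] 57.4
scene label 287.0 235.0 [ 0.4946 -0.1201] [ 494. -120.] [33. 61.] 22.6
scene label 354.0 275.0 [ 0.6413 -0.0828] [641. -82.] [45. 84.] 26.6
scene label 174.0 290.0 [ 0.4719 -0.3441] [ 472. -344.] [61. 32.] 78.1
scene label 275.0 324.0 [ 0.634  -0.2479] [ 634. -248.] [60. 32.] 34.5
scene yellow 161 [[376, 147], [355, 165], [348, 162]]
scene yellow 294 [[409, 165], [408, 177], [384, 192], [384, 182]]
scene red 471 [[460, 131], [453, 133], [428, 121], [428, 108], [462, 123]]
side label 405.0 230.0 [ 0.6661 -0.0624] [666. -61.] [52. 90.] 26.4
side label 445.0 230.0 [ 0.7322 -0.0881] [728. -88.] [36. 29.] 51.9
side label 324.0 262.0 [ 0.4935 -0.1205] [ 493. -119.] [36. 64.] 23.1
side label 233.0 261.0 [ 0.3588 -0.0676] [359. -67.] [45. 25.] 56.4
side label 447.0 289.0 [ 0.6321 -0.2493] [ 633. -249.] [63. 34.] 34.5
side label 370.0 362.0 [ 0.4702 -0.3453] [ 471. -344.] [63. 34.] 77.7
side yellow 76 [[310, 185], [305, 188], [292, 180]]
side yellow 162 [[266, 205], [253, 200], [252, 188], [265, 194]]
side yellow 670 [[476, 282], [453, 311], [417, 298], [442, 271]]
side red 71 [[314, 86], [306, 87], [306, 80], [314, 80]]
side red 351 [[257, 158], [255, 167], [234, 171], [222, 168], [225, 162]]
```

View pics/crop1.png

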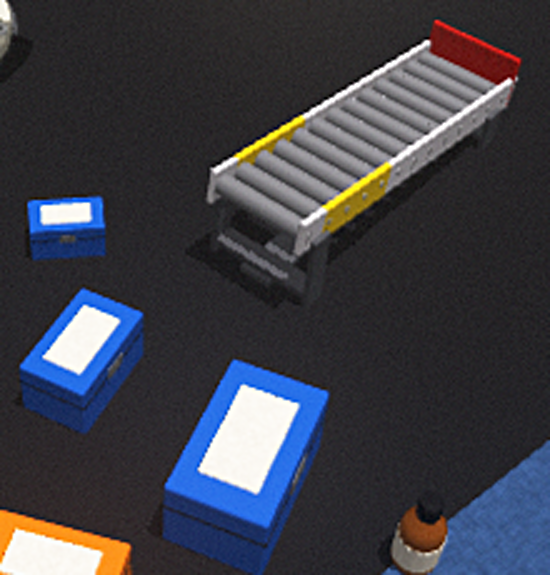

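The crop shows the middle blue case (crop (80,350), scene (287,240)). Its 61x33 mm label matches those on the green and orange cases, and both views put it at (0.494,-0.120). The small one's label is 40x22 and the large one's 84x45, so the choice is confirmed. Next is the feeder pose from the yellow marks.

```bash
cat >> h.py <<'E'
def show(*a): print(*[np.round(x,4).tolist() if isinstance(x,np.ndarray) else x for x in a])
E
python3 - <<'E'
from h import *
hi,lo=.0964,.0836
a=plane("scene",[[384,182]],hi)[0];b=plane("scene",[[409,165]],lo)[0]
c=plane("scene",[[348,162]],hi)[0];d=plane("scene",[[376,147]],lo)[0]
show("scene right",a,b,"left",c,d)
e=plane("side",[[265,194]],hi)[0];f=plane("side",[[252,188]],lo)[0]
g=plane("side",[[310,185]],hi)[0];h=plane("side",[[292,180]],lo)[0]
show("side left",e,f,"right",g,h)
for p,q in((a,b),(c,d),(e,f),(g,h)):
    v=(q-p)[:2];print(np.linalg.norm(v),np.degrees(np.arctan2(v[1],v[0])))
show("centres",(a+b+c+d)/4,(e+f+g+h)/4)
# subpixel: fit rail tops long: white+yellow upper edges
r=plane("scene",[[428,108],[462,123]],.085);show("stop top",r, np.linalg.norm(r[1]-r[0]))
r=plane("side",[[225,162],[257,158]],.085);show("stop top side",r, np.linalg.norm(r[1]-r[0]))
# red stop top corners, two-view
def tri(p,q):
    o1,d1=ray("scene",[p]);o2,d2=ray("side",[q]);A=np.c_[d1[0],-d2[0]];s=np.linalg.lstsq(A,o2-o1,rcond=None)[0]
    P,Q=o1+s[0]*d1[0],o2+s[1]*d2[0];return (P+Q)/2,np.linalg.norm(P-Q)
print("stop L",tri((428,108),(222,166)),"R",tri((462,123),(257,158)))
print(tri((384,182),(310,185)),tri((348,162),(265,194)),tri((376,147),(252,188)))
o=robot.get_obs();print(cv2.Rodrigues(o["ee_rot"])[0].round(3),o["ee_pos"])
E
```

```text
scene right [0.5353, 0.0855, 0.0964] [0.5216, 0.1722, 0.0836] left [0.4475, 0.0698, 0.0964] [0.4373, 0.1592, 0.0836]
side left [0.4461, 0.0768, 0.0964] [0.4346, 0.1494, 0.0836] right [0.5386, 0.0923, 0.0964] [0.5222, 0.1659, 0.0836]
0.08773132741885922 98.95135412368035
0.0899797085841717 96.49334980254442
0.07349436885793667 98.94020387735222
0.0754492111206482 102.56740559569782
centres [0.4854, 0.1217, 0.09] [0.4854, 0.1211, 0.09]
stop top [[0.4101, 0.3516, 0.085], [0.4972, 0.3683, 0.085]] 0.08868900170674776
stop top side [[0.407, 0.3343, 0.085], [0.4834, 0.3382, 0.085]] 0.07649523672951836
stop L (array([0.40038281, 0.36663114, 0.06917815]), np.float64(0.007049424264046858)) R (array([0.49020264, 0.38111727, 0.07319549]), np.float64(0.003299562445174123))
(array([0.53649117, 0.08398964, 0.09906654]), np.float64(0.0013129020028688559)) (array([0.4460156 , 0.07105837, 0.09706624]), np.float64(0.003525023768580926)) (array([0.43585576, 0.16104381, 0.08023858]), np.float64(0.0023841224749400146))
[[ 0.949  0.315 -0.   ]
 [ 0.315 -0.949  0.001]
 [ 0.    -0.001 -1.   ]] [ 0.19695174 -0.59270973  0.24161743]
```

>>> arm_command(moves=[[34,-28,0,-8,-1],[68,-56,0,-16,-1],[102,-84,0,-24,-1],[136,-112,0,-32,-1],[170,-140,0,-40,-1],[204,-168,0,-48,-1],[238,-196,0,-56,-1],[272,-224,0,-64,-1]], force=25)

```text
clock: 0.9
ee_pos: [0.3851, -0.2931, 0.2422]
ee_rot: [-2.358, -2.075, -0.0]
ft_force: [0.6, 0.4, -1.2]
width: 0.0853
grip_force: 0.0
```

```bash
cat >> h.py <<'E'
def goto(P,yaw): # tool y axis to world yaw deg (mod 180), in tool units
    o=robot.get_obs();R=cv2.Rodrigues(np.array(o["ee_rot"]))[0]
    d=R.T@(np.array(P)-o["ee_pos"])*1000
    y=np.degrees(np.arctan2(R[1,1],R[0,1]));s=-((yaw-y+90)%180-90)
    print("shift mm",d.round(1),"spin",round(s,1),"q",np.round(o["qpos"],2),"clock",o["clock"])
E
python3 -c "
from h import *
goto((.494,-.1203,.14),22.8)"
```

```text
shift mm [185.2  86.1 102.2] spin -30.1 q [-0.65  0.13  1.93  0.    1.08 -0.53] clock 0.9
```

>>> arm_command(moves=[[35,16,10,-6,-1],[70,32,28,-12,-1],[105,48,46,-18,-1],[140,65,64,-24,-1],[170,79,82,-30,-1],[185,86,96,-30,-1],[185,86,102,-30,-1],[185,86,102,-30,-1]])

```text
clock: 1.7
ee_pos: [0.4935, -0.1226, 0.1393]
ee_rot: [-1.746, -2.609, 0.002]
ft_force: [-0.5, 0.5, 0.9]
width: 0.0855
grip_force: 0.0
```

```bash
python3 - <<'E'
from h import *
c=cam("wrist");im=robot.snapshot("wrist");cv2.imwrite("pics/w1.png",im[:,:,::-1])
H,S,V=cv2.split(cv2.cvtColor(im,cv2.COLOR_RGB2HSV))
m=((S<70)&(V>170)).astype(np.uint8)
k,l,s,ct=cv2.connectedComponentsWithStats(m)
for i in range(1,k):
    if s[i,4]<150:continue
    y,x=np.nonzero(l==i);P=plane("wrist",np.c_[x,y],.05,c)[:,:2];r=cv2.minAreaRect((P*1000).astype(np.float32))
    print(ct[i].round(),s[i,4],np.round(r[0]),np.round(r[1]),round(r[2],1))
goto((.494,-.1203,.024),22.8)
E
```

```text
[446.   5.] 268 [501.  51.] [26.  7.] 12.2
[528.  10.] 417 [558.  81.] [33. 17.] 35.6
[188.  54.] 1896 [369. -39.] [39. 21.] 56.8
[328. 242.] 4929 [ 494. -118.] [32. 61.] 22.8
[549. 291.] 5142 [664. -92.] [48. 88.] 26.4
[623. 258.] 671 [726. -38.] [42. 29.] 1.2
[633. 409.] 489 [ 893. -178.] [ 26. 106.] 54.0
shift mm [  2.5   1.5 116.1] spin -0.4 q [-0.25  0.3   1.97 -0.    0.87 -0.64] clock 1.75
```

View pics/w1.png

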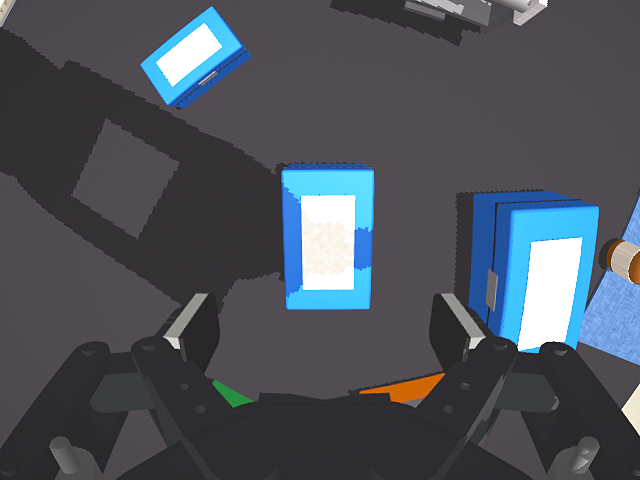

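The wrist view shows the middle case centred at (328,240), with its label at (.494,-.118). The fingers straddle it, and the big case at (540,280) is clear. Descending to grasp.

>>> arm_command(moves=[[3,1,30,-0.4,-1],[3,1,60,-0.4,-1],[3,1,85,-0.4,-1],[3,1,105,-0.4,-1],[3,1,115,-0.4,-1],[3,1,115,-0.4,-1],[3,1,115,-0.4,-1],[3,1,115,-0.4,1]], force=30)

```text
clock: 2.55
ee_pos: [0.4949, -0.1201, 0.0265]
ee_rot: [1.738, 2.615, 0.001]
ft_force: [0.8, 1.1, 0.1]
width: 0.0731
grip_force: 0.0
```

>>> arm_command(moves=[[0,0,0,0,1],[0,0,0,0,1],[0,0,0,0,1],[0,0,0,0,1],[0,0,0,0,1],[0,0,0,0,1],[0,0,0,0,1],[0,0,0,0,1]])

```text
clock: 3.35
ee_pos: [0.4947, -0.1199, 0.0263]
ee_rot: [1.738, 2.615, 0.001]
ft_force: [-0.8, -1.1, 6.0]
width: 0.0555
grip_force: 31.7
```

>>> arm_command(moves=[[0,0,-10,0,1],[0,0,-30,0,1],[0,0,-60,0,1],[0,0,-90,0,1],[0,0,-120,0,1],[0,0,-145,0,1],[0,0,-155,0,1],[0,0,-155,0,1]])

```text
clock: 4.15
ee_pos: [0.4948, -0.1198, 0.1818]
ee_rot: [1.737, 2.614, 0.002]
ft_force: [0.4, 0.6, -2.3]
width: 0.0552
grip_force: 33.3
```

```bash
python3 - <<'E'
from h import *
t=np.radians(98.7);u=np.array([np.cos(t),np.sin(t)])
p=np.array([.4854,.1214])-.005*u
goto((*p,.19),8.7)
c=cam("wrist");im=robot.snapshot("wrist");cv2.imwrite("pics/w2.png",im[:,:,::-1])
im=robot.snapshot("side");cv2.imwrite("pics/s2.png",im[60:360,150:550,::-1])
E
```

```text
shift mm [221.1  83.5  -8.4] spin 14.1 q [-0.24  0.24  1.94  0.    0.96 -0.64] clock 4.15
```

View pics/s2.png

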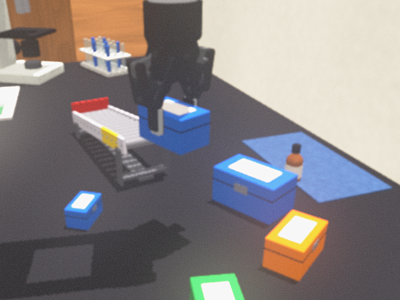

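The side crop shows the case held level in the gripper at (175,125) with the others untouched. Carrying it over the loading point.

>>> arm_command(moves=[[15,6,-2,1,1],[45,17,-5,3,1],[80,30,-8,5,1],[115,43,-8,8,1],[150,57,-8,10,1],[185,70,-8,12,1],[210,79,-8,14,1],[220,83,-8,14,1]])

```text
clock: 5.05
ee_pos: [0.4843, 0.1172, 0.1867]
ee_rot: [-2.042, -2.385, 0.003]
ft_force: [-0.1, -0.5, -1.4]
width: 0.0555
grip_force: 33.1
```

>>> arm_command(moves=[[1,0,0,0,1],[1,0,0,0,1],[1,0,0,0,1],[1,0,0,0,1],[1,0,0,0,1],[1,0,0,0,1],[1,0,0,0,1],[1,0,0,0,1]])

```text
clock: 5.85
ee_pos: [0.4853, 0.1162, 0.1883]
ee_rot: [2.045, 2.385, 0.0]
ft_force: [0.5, -0.5, -1.9]
width: 0.0553
grip_force: 33.1
```

```bash
python3 - <<'E'
from h import *
t=np.radians(98.7);u=np.array([np.cos(t),np.sin(t)])
p=np.array([.4854,.1214])-.005*u
goto((*p,.125),8.7)
c=cam("wrist");im=robot.snapshot("wrist");cv2.imwrite("pics/w3.png",im[:,:,::-1])
H,S,V=cv2.split(cv2.cvtColor(im,cv2.COLOR_RGB2HSV))
m=((H>20)&(H<35)&(S>150)&(V>100)).astype(np.uint8)
k,l,s,ct=cv2.connectedComponentsWithStats(m)
for i in range(1,k):
    if s[i,4]<60:continue
    y,x=np.nonzero(l==i);P=plane("wrist",np.c_[x,y],.09,c)[:,:2]
    print(ct[i].round(),s[i,4],P.mean(0).round(4)); q=cv2.approxPolyDP(cv2.convexHull(np.c_[x,y].astype(np.int32)),3,True).reshape(-1,2)
    print(q.tolist(),plane("wrist",q,.09,c)[:,:2].round(3).tolist())
E
```

```text
shift mm [ 0.1  0.8 63.3] spin 0.1 q [0.23 0.22 1.95 0.   0.97 0.08] clock 5.85
[259. 176.] 294 [0.4382 0.1552]
[[263, 164], [264, 186], [254, 192], [253, 164]] [[0.44, 0.163], [0.442, 0.149], [0.436, 0.145], [0.434, 0.162]]
[396. 179.] 354 [0.5232 0.1666]
[[400, 198], [390, 189], [390, 164], [401, 164]] [[0.528, 0.155], [0.521, 0.16], [0.518, 0.175], [0.525, 0.176]]
```

View pics/w3.png

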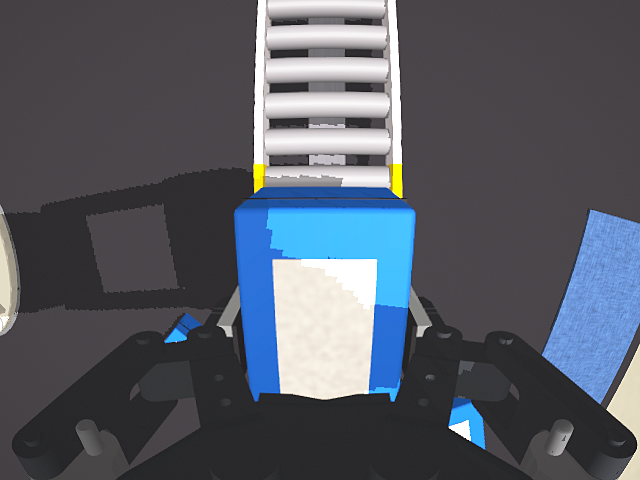

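The wrist view shows the case (edges 235 to 415, middle about 325) centred between the rails (253 and 401, middle 327) and parallel to the lane, with the yellow mark ends at row 164. Lowering it.

>>> arm_command(moves=[[0,0,10,0,1],[0,0,25,0,1],[0,0,40,0,1],[0,0,52,0,1],[0,0,60,0,1],[0,0,64,0,1],[0,0,65,0,1],[0,0,65,0,1]])

```text
clock: 6.7
ee_pos: [0.4855, 0.1164, 0.1235]
ee_rot: [2.045, 2.385, 0.0]
ft_force: [-0.4, -0.1, -1.7]
width: 0.0561
grip_force: 33.2
```

>>> arm_command(moves=[[0,0,1,0,1],[0,0,2,0,1],[0,0,3,0,1],[0,0,4,0,1],[0,0,4,0,1],[0,0,4,0,1],[0,0,4,0,1],[0,0,4,0,1]], force=20)

```text
clock: 7.5
ee_pos: [0.4853, 0.1163, 0.1193]
ee_rot: [2.045, 2.385, 0.0]
ft_force: [-0.5, -0.8, -2.2]
width: 0.0554
grip_force: 33.2
```

>>> arm_command(moves=[[0,0,0.5,0,1],[0,0,1,0,1],[0,0,1.5,0,1],[0,0,2,0,1],[0,0,2.5,0,1],[0,0,3,0,1],[0,0,3,0,1],[0,0,3,0,1]])

```text
clock: 8.3
ee_pos: [0.4854, 0.1163, 0.1168]
ee_rot: [2.045, 2.385, 0.0]
ft_force: [-2.5, -0.0, 7.1]
width: 0.0556
grip_force: 34.3
```

>>> arm_command(moves=[[0,0,0.5,0,1],[0,0,1,0,1],[0,0,1.5,0,1],[0,0,2,0,1],[0,0,2,0,1],[0,0,2,0,1],[0,0,2,0,1],[0,0,2,0,1]], force=20)

```text
clock: 9.1
ee_pos: [0.4854, 0.1164, 0.1151]
ee_rot: [2.045, 2.385, 0.0]
ft_force: [-3.7, 0.2, 10.1]
width: 0.0557
grip_force: 34.9
```

```bash
python3 - <<'E'
from h import *
im=robot.snapshot("side");cv2.imwrite("pics/s4.png",cv2.resize(im[100:260,180:380,::-1],None,fx=3,fy=3))
E
```

```text
(no output)
```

View pics/s4.png

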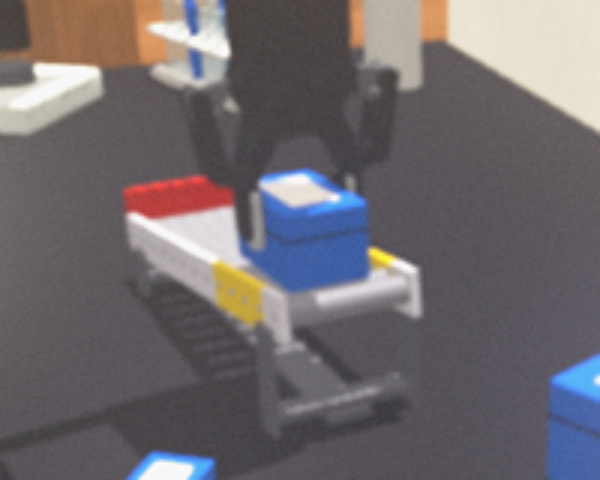

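The side crop shows the case standing on the rollers between the yellow marks (about (305,235)), tilting slightly with the lane. Releasing and waiting while it rolls.

>>> arm_command(moves=[[0,0,0,0,-1],[0,0,0,0,-1],[0,0,0,0,-1],[0,0,0,0,-1],[0,0,0,0,-1],[0,0,0,0,-1],[0,0,0,0,-1],[0,0,0,0,-1]])

```text
clock: 9.95
ee_pos: [0.4853, 0.1163, 0.1143]
ee_rot: [-2.045, -2.385, 0.0]
ft_force: [0.5, -0.5, -0.2]
width: 0.0854
grip_force: 0.0
```

>>> arm_command(moves=[[0,0,0,0,-1],[0,0,0,0,-1],[0,0,0,0,-1],[0,0,0,0,-1],[0,0,0,0,-1],[0,0,0,0,-1],[0,0,0,0,-1],[0,0,0,0,-1]])

```text
clock: 10.75
ee_pos: [0.4853, 0.1163, 0.1143]
ee_rot: [-2.045, -2.385, 0.0]
ft_force: [0.7, 0.9, -0.0]
width: 0.0859
grip_force: 0.0
```

>>> arm_command(moves=[[0,0,-10,0,-1],[0,0,-30,0,-1],[0,0,-60,0,-1],[0,0,-90,0,-1],[0,0,-110,0,-1],[0,0,-120,0,-1],[0,0,-120,0,-1],[0,0,-120,0,-1]])

```text
clock: 11.55
ee_pos: [0.4849, 0.1162, 0.2337]
ee_rot: [-2.045, -2.385, 0.001]
ft_force: [0.2, 0.1, -0.2]
width: 0.0855
grip_force: 0.0
```

```bash
python3 - <<'E'
from h import *
a=robot.snapshot("scene");b=robot.snapshot("side")
c=cv2.resize(a[60:260,300:500],(600,600))[:, :]
np.save("a5.npy",a)
cv2.imwrite("pics/f5.png",np.hstack([cv2.resize(a[80:230,320:490],(400,353)),cv2.resize(b[100:250,180:350],(400,353))])[:,:,::-1])
H,S,V=cv2.split(cv2.cvtColor(a,cv2.COLOR_RGB2HSV));m=((S<60)&(V>200)).astype(np.uint8)
k,l,s,ct=cv2.connectedComponentsWithStats(m);t=np.radians(98.7);u=np.array([np.cos(t),np.sin(t)]);v=np.array([-u[1],u[0]])
for i in range(1,k):
    if s[i,4]>150 and 150<ct[i][0]<480 and 95<ct[i][1]<340:
        y,x=np.nonzero(l==i);f=ct[i][1]<180
        P=plane("scene",np.c_[x,y],.105 if f else .05)[:,:2];r=cv2.minAreaRect((P*1000).astype(np.float32))
        q=P.mean(0)-[.4854,.1214];print(ct[i].round(),s[i,4],np.round(r[0]),np.round(r[1]),round(r[2],1),"lane",(q@u).round(4),(q@v).round(4))
E
```

```text
[252. 104.] 209 [171.  25.] [ 25. 104.] 68.6 lane -0.0481 0.3272
[437. 112.] 189 [451. 331.] [32. 52.] 3.0 lane 0.2119 0.0022
[189. 133.] 190 [ 175. -138.] [94. 29.] 21.5 lane -0.2113 0.3447
[354. 275.] 990 [641. -82.] [45. 84.] 26.6 lane -0.2255 -0.1232
[174. 290.] 565 [ 472. -344.] [61. 32.] 78.1 lane -0.4581 0.0837
[275. 324.] 650 [ 634. -248.] [60. 32.] 34.5 lane -0.3876 -0.091
```

View pics/f5.png

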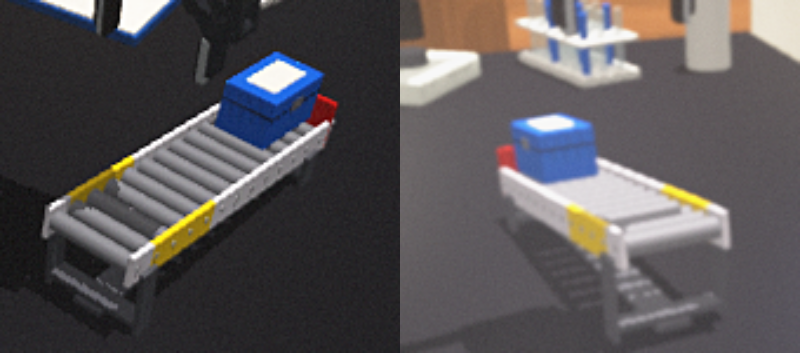

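Both views show the case upright and lengthwise against the red stop, at lane x of about 0.21 and y of about 0.00. The green and orange cases haven't moved. Handing in.

```bash
python3 -c "
from bench import robot
print(robot.close_job())"
```

```text
the job is handed in; nothing more can be done
None
```

The blue case was set on the rollers between the yellow marks, let go, and rolled by itself to the red stop; it rests there upright and lengthwise, the green and orange cases did not move, and the job is handed in (no verdict came back).

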